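# Draw the core plug from a plaster mould with a turn-lock puller

## Task

Take the wooden-headed puller out of its stand, stand it in the keyed slot of the plug in the plaster mould and let go; then take its head again, a quarter turn round if that gives your wrist room, and screw it clockwise (seen from above) through a third of a turn until it stops. With the puller draw the plug straight up out of the mould and set it gently upright on the round plywood bat, puller still in it, and let go. Do not touch the plug itself with the gripper and leave the other things where they are.

Things in the scene. Friction and masses are not known exactly. Their poses are not given: they have to be found in the camera images.
- mould: plaster casting mould, a fixed block 100 x 100 x 70 mm with a square well 56 x 56 mm, 56 mm deep, open at the top. Origin: centre of the underside; z up. Yaw varies.
- plug: square plaster plug, 52 x 52 x 56 mm, 0.3 kg, loose in the mould's well, top flush with the mould's top (70 mm above the table), 2 mm play each side. Origin: centre of its underside; z up. A keyed opening 27 mm deep in its top leads to a chamber 21 mm high and 40 mm wide, floor 8 mm above the underside. Puller nose on the floor, the lugs have 5 mm play below the lip: the puller rises that far before it takes up the plug.
- plug_mouth (a point): centre of the keyed opening at the plug's top face, 56 mm above its origin: a slot 39 x 12 mm along the plug's x axis and a bore 17 mm across. Lugs enter by the slot, either way round; with the nose on the chamber floor the puller turns clockwise (from above), nearly freely and at constant height, to a stop after about 120 degrees; anticlockwise it stops after about 15.
- puller: puller rod, 130 mm long, 0.12 kg, in the stand. Origin: tip of its nose; z up to the head. Nose tapers from 13 to 6 mm over the last 9 mm; cross lugs 32 mm tip to tip along its x axis, 6 mm thick, 8 to 16 mm above the tip; stem 13 mm diameter; collar 20 mm at 96 mm; wooden head from 100 to 130 mm, 46 mm (x, along the lugs) x 24 mm (y), to grip across either pair of sides.
- puller_handle (a point): centre of the puller's wooden head, 115 mm above its nose tip
- puller_lug (a point): tip of the puller's lug on its +x side, 16 mm from the rod's axis, 12 mm above the nose tip
- stand: wooden stand, fixed, 70 x 70 x 52 mm, with the same keyed opening (slot 39 x 12 mm along the stand's x axis, bore 17 mm), 40 mm deep; the puller stands in it with its lugs in the slot and leaves it straight up. Origin: centre of the underside.
- bat: round plywood bat, a fixed disc 128 mm across, 14 mm thick, lying on the table. Origin: centre of the underside.
- bat_top (a point): centre of the bat's top face, 14 mm above the table
- stamp_block: small wooden stamp with a knob, 37 x 42 x 46 mm, a bystander. Origin: near the centre of its underside
- round_cutter: metal cutter ring, 48 x 53 x 22 mm, a bystander. Origin: near the centre of its underside
- water_tub: grey tub, 76 mm across, 58 mm high, a bystander. Origin: near the centre of its underside
- wood_rib: flat wooden rib, 68 x 76 x 7 mm, a bystander. Origin: near the centre of its underside

How it is judged:
By the outcome, as a careful person would: the job done as asked, in the order asked, and still so for the second after the job is handed in, with the robot touching nothing.
It also fails if it takes over 72 s, if anything falls off the work surface, if the arm or the gripper's body presses on something with over 40 N, if the wrist force passes 120 N, or if a joint passes its speed limit or range.

## Robot

A 6-joint arm with a two-finger parallel gripper is mounted at the origin on the work surface; the furniture and walls round the work are solid. World frame = base frame: x ahead of the robot, y to its left, z up, the work surface at z = 0. Lengths are in m, angles in rad, forces in N, time in s.
With the tool pointing down it reaches from about 0.375 to 0.925 m from the base axis. Payload 5.7 kg.
Tool frame: the origin (TCP) lies midway between the tips of the shut fingers; the grasp point (between the pads) lies env.pinch_z behind it (env.pinch_z is the distance from the TCP to the grasp point, in m); x points along the fingers, z is the direction in which the jaws open and shut, and the axes are right-handed (so a half turn about x gives the same grasp; the last joint's range is limited). The gripper opens to 85 mm and grips with 20 to 120 N. Pads are 22 mm wide; open, the fingers measure 114 mm over their backs; the gripper's body (76 mm by 85 mm) begins 54 mm behind the grasp point. The pads swing forward as they close: fully open they stand 13 mm farther back than shut.
Start: joints at [1.115, 0.359, 1.51, -0, 1.272, -0.115], TCP at [0.201, 0.565, 0.231] pointing down, gripper open.
Joint ranges: [-2.97, 2.97], [-1.01, 2.36], [0.21, 2.38], [-0.96, 4.11], [0.2, 2.71], [-2.98, 2.98]. Speed limits (rad/s): [2.39, 2.39, 3.14, 3.14, 3.14, 3.14].

## Interface

Orientations are given as a rotation vector (axis times angle).
In Python, from plant import env, imaging, ticket gives the robot as it stands. The module is installed in compiled form; this text tells all that it offers.
- The arm moves only by the shell command python3 -m jog 'ROWS' [OPENING]. ROWS is JSON, a list of rows, each a list of 6 numbers: the shift along the world's x, y, z in m, then the turn, a rotation vector about the world's x, y, z in rad. A call has 1 to 12 rows; each row shifts and turns the commanded pose from where the row before left it; what a row does not reach is not made up. A row lasts 1/8 s, in which the tool goes at most 62.5 mm and 10.7 degrees, less where a joint would pass 70% of its speed; a pose out of reach is approached as far as the arm can. A call is refused whole if a number of a shift passes 0.0625 or a number of a turn 0.188, either way. A call with a gripper value outside its range is refused whole. OPENING is the gripper's target within -1 to 1 (shut at 1, half-way at 0, fully open at -1), set as the call begins (- or left out, the last holds). The fingers move at their own pace and stop on an object; the grip force is fixed at half the most. Time passes only in rows, so rows that do not move let the fingers close. It gives the time, the measured TCP pose, the force and the opening at its end, in the units of the state.
- env.state(): the state, without advancing time (a new reading comes with each control period).
- imaging.snapshot(name): name is "side" or "top" or "wrist"; returns a dict with "frame" (420x560x3 uint8, red, green, blue), "z_map" (420x560 float32, m along the optical axis (not along the pixel's ray), 0 where there is no reading), "fovy" (degrees; the focal length in pixels is half the picture's height over the tangent of half this angle, whatever the lens; pixels are square), "cx", "cy" (the principal point, pixels), "cam_to_world" (4x4, takes a point from camera to world coordinates). Camera axes: x right, y down, z forward; pixel columns grow to the right and rows downward; lengths in m; the calibration is good to about 2 mm. A picture is of the moment at which its call begins.
- ticket.finish_job(): hands the job in, once; it reports no verdict.
The state is a dict: "t": time; "joints": joint angles; "qd": joint speeds; "joint_efforts": joint torques, N m; "tool_pos": TCP position; "ee_rot": TCP orientation; "contact_force": force on the tool from outside, world axes, zero at the start; "ft_torque": the same for the moment, N m; "opening": finger opening in m.
Only numpy, scipy, OpenCV 4.12 (cv2) and the standard library are available. Lean on these libraries where they do the work, as an engineer would, in place of code of your own. Each camera call takes 0.05 s, during which the arm holds its last target.

## Working session

There is one attempt and no reset: what is moved stays moved. The work goes in short steps, Python scripts to look and compute and a shell command to move; the robot and the scene stay as the last step left them, time stands still between calls to the robot, and variables do not carry over. Pictures are saved under pics/ and viewed, and the job is handed in when it is done.

```bash
mkdir -p pics
cat > h.py <<'E'
import numpy as np, cv2
from plant import env, imaging, ticket
def snap(n,f):
    s=imaging.snapshot(n); cv2.imwrite('pics/'+f+'.png',cv2.cvtColor(s['frame'],cv2.COLOR_RGB2BGR)); np.savez('pics/'+f+'.npz',**s); return s
def load(f):
    return dict(np.load('pics/'+f+'.npz'))
def ray(s,u,v):
    f=210/np.tan(np.radians(float(s['fovy']))/2); T=s['cam_to_world']
    d=T[:3,:3]@np.array([(u-s['cx'])/f,(v-s['cy'])/f,1.]); return T[:3,3],d
def onz(s,u,v,z):
    o,d=ray(s,u,v); return o+d*(z-o[2])/d[2]
def cloud(s):
    f=210/np.tan(np.radians(float(s['fovy']))/2); T=s['cam_to_world']; z=s['z_map']
    v,u=np.mgrid[:z.shape[0],:z.shape[1]]
    p=np.stack([(u-s['cx'])/f*z,(v-s['cy'])/f*z,z],-1)@T[:3,:3].T+T[:3,3]
    p[z==0]=np.nan; return p
E
python3 - <<'E'
from h import *
print(env.state(), env.pinch_z)
for n in ['top','side','wrist']:
    s=snap(n,n+'0'); print(n,s['fovy'],s['cx'],s['cy'],s['cam_to_world'].round(3).tolist())
E
```

```text
{'t': 0.0, 'joints': array([ 1.11492364e+00,  3.59513135e-01,  1.51145495e+00, -1.03145373e-05,
        1.27251982e+00, -1.15100317e-01]), 'qd': array([-0.00020199, -0.00197873, -0.00141439,  0.00153004,  0.00121526,
       -0.00034559]), 'joint_efforts': array([ 4.16973184e-03, -5.27626669e+01, -2.78625959e+01,  2.13858639e-04,
        1.31251218e-02,  1.86860511e-06]), 'tool_pos': array([0.20022951, 0.56486101, 0.2304402 ]), 'ee_rot': array([-0.95560258,  1.35306167,  0.95408479]), 'contact_force': array([ 0.00422594,  0.24517124, -0.10570197]), 'ft_torque': array([-0.03413209, -0.04170248, -0.00102798]), 'opening': 0.08516192765580087} 0.0187
top 56.12738031255246 285.1034994746988 209.85454132336412 [[-0.001, -0.986, 0.17, 0.362], [-1.0, 0.0, -0.005, -0.163], [0.005, -0.17, -0.985, 0.951], [0.0, 0.0, 0.0, 1.0]]
side 44.73804315503354 279.62597381073834 208.1847374677035 [[-0.985, -0.114, 0.132, 0.378], [-0.174, 0.656, -0.734, 0.562], [-0.003, -0.746, -0.666, 0.742], [0.0, 0.0, 0.0, 1.0]]
wrist 64.74452383922595 279.1922357684441 213.88043573642577 [[0.335, 0.896, 0.292, 0.125], [0.942, -0.317, -0.107, 0.592], [-0.003, 0.311, -0.95, 0.373], [0.0, 0.0, 0.0, 1.0]]
```

View pics/top0.png

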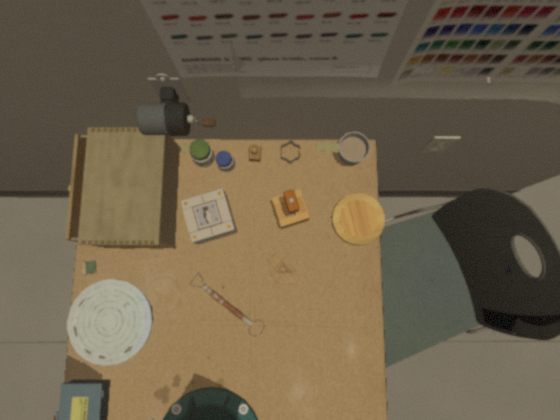

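View pics/side0.png

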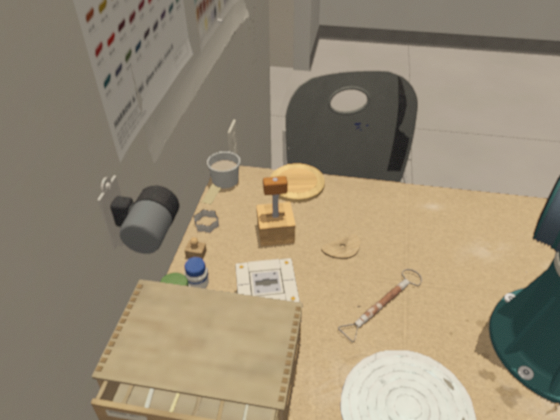

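View pics/wrist0.png

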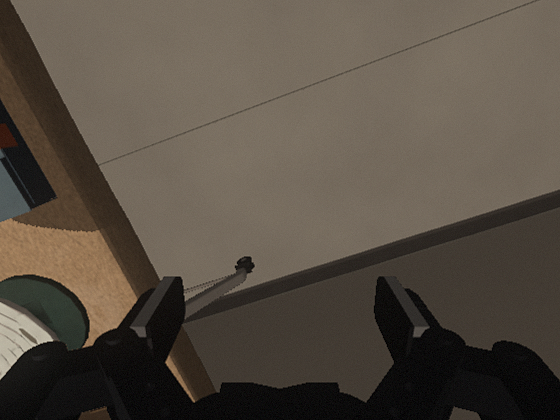

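The top view shows the mould near pixel (208,215), the stand with the puller at (290,208) and the bat at (358,218). The wall, tub and cutter are beyond them, with the box at the left. I'll measure these next.

Run:
```python
from h import *
s=load('top0'); P=cloud(s)
im=cv2.imread('pics/top0.png')
c=im[120:260,170:400]; cv2.imwrite('pics/crop_top.png',cv2.resize(c,None,fx=3.4,fy=3.4,interpolation=cv2.INTER_CUBIC))
c=im[170:250,175:315]
sd=cv2.imread('pics/side0.png')[140:320,190:350]; cv2.imwrite('pics/crop_side.png',cv2.resize(sd,None,fx=3.3,fy=3.3,interpolation=cv2.INTER_CUBIC))
H=P[...,2]
def rect(name,zlo,zhi,box):
    m=np.zeros(H.shape,np.uint8); u0,u1,v0,v1=box
    m[v0:v1,u0:u1]=((H>zlo)&(H<zhi))[v0:v1,u0:u1]
    pts=P[m>0]; print(name,len(pts),'mean',pts.mean(0).round(4),'med z',np.median(pts[:,2]).round(4))
    r=cv2.minAreaRect(pts[:,:2].astype(np.float32)); print('  rect',np.round(r[0],4),np.round(r[1],4),round(r[2],2)); return pts
rect('mould',.062,.078,(170,245,180,250))
rect('stand',.045,.06,(262,320,180,235))
rect('head',.10,.25,(262,320,170,235))
rect('bat',.008,.02,(325,395,185,250))
rect('wall/gun',.1,.6,(130,230,80,145))
```

```text
mould 1912 mean [0.5041 0.0126 0.0705] med z 0.0707
  rect [0.5134 0.0216] [0.1472 0.1409] 89.95
stand 656 mean [ 0.5179 -0.179   0.0527] med z 0.0528
  rect [ 0.523 -0.18 ] [0.0706 0.07  ] 17.86
head 273 mean [ 0.5207 -0.1798  0.1404] med z 0.142
  rect [ 0.5226 -0.1799] [0.0458 0.0241] 17.94
bat 2153 mean [ 0.5026 -0.3438  0.0147] med z 0.0147
  rect [ 0.5032 -0.3433] [0.125  0.1251] 87.33
wall/gun 5311 mean [0.6914 0.0496 0.2216] med z 0.2432
  rect [0.6765 0.0609] [0.2467 0.0959] 89.95
```

View pics/crop_top.png

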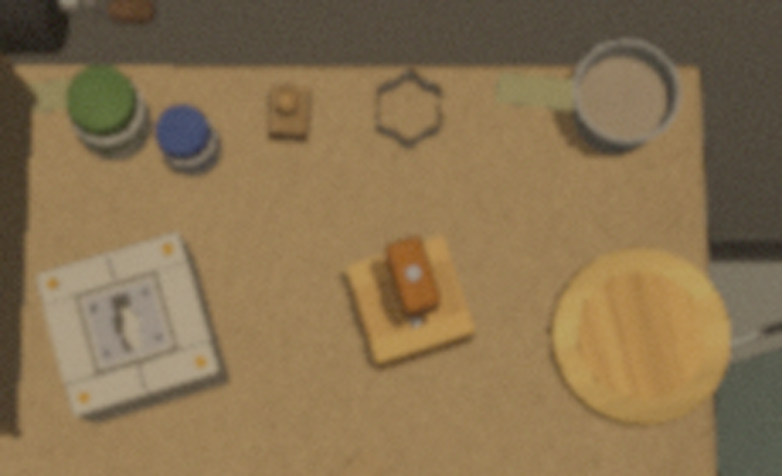

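View pics/crop_side.png

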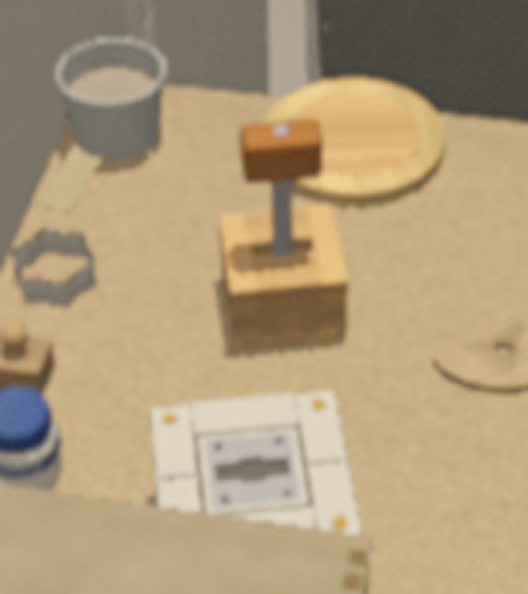

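Run:
```python
from h import *
s=load('top0'); P=cloud(s); H=P[...,2]
im=s['frame']
u0,u1,v0,v1=175,245,182,250
m=np.zeros(H.shape,np.uint8); m[v0:v1,u0:u1]=((H>.066)&(H<.075))[v0:v1,u0:u1]
n,l,st,c=cv2.connectedComponentsWithStats(m,connectivity=4)
for i in range(1,n):
    if st[i,4]>15:
        pts=P[l==i][:,:2].astype(np.float32); r=cv2.minAreaRect(pts)
        print(st[i],np.round(r[0],4),np.round(r[1],4),r[2])
# low pixels within mould
w=(H[v0:v1,u0:u1]*1000); np.set_printoptions(linewidth=400)
print(np.nan_to_num(w[15:50,12:55]).astype(int))
u0,u1,v0,v1=60,245,100,260
# heights above table in the neighbourhood
for nm,b in dict(box=(60,170,110,250),gun=(130,220,85,140),greenpot=(185,215,135,165),bluepot=(213,236,150,172),stamp=(245,265,143,165),cutter=(278,302,138,165),tub=(312,372,128,168)).items():
    q=P[b[2]:b[3],b[0]:b[1]].reshape(-1,3); q=q[q[:,2]>.01]; print(nm,q.min(0).round(3),q.max(0).round(3))
```

```text
[ 181  188   54   54 1782] [0.5038 0.0095] [0.1008 0.1004] 17.233436584472656
[[ 0  5  2 ... 20  3  0]
 [68 71 72 ... 28  1  1]
 [70 69 69 ... 37 10  2]
 ...
 [ 0 69 69 ... 73 71 71]
 [ 2  3 71 ... 69 70 71]
 [ 0  1 70 ... 67 63 55]]
box [0.43  0.045 0.01 ] [0.724 0.393 0.275]
gun [ 0.629 -0.041  0.01 ] [0.725 0.206 0.275]
greenpot [0.632 0.007 0.01 ] [0.683 0.058 0.073]
bluepot [ 0.621 -0.044  0.01 ] [0.666 0.01  0.061]
stamp [ 0.648 -0.108  0.01 ] [ 0.684 -0.079  0.049]
cutter [ 0.644 -0.204  0.01 ] [ 0.697 -0.157  0.026]
tub [ 0.632 -0.382  0.01 ] [ 0.725 -0.233  0.062]
```

Run:
```python
from h import *
from scipy.spatial.transform import Rotation as R
st=env.state(); A=R.from_rotvec(st['ee_rot']).as_matrix(); print(A.round(3))
s=load('top0'); P=cloud(s)
q=P[110:250,60:180].reshape(-1,3); q=q[q[:,2]>.03]
for lo,hi in [(.03,.06),(.06,.1),(.1,.14),(.14,.2),(.2,.3)]:
    k=q[(q[:,2]>lo)&(q[:,2]<hi)]; 
    if len(k): print(lo,len(k),k.min(0).round(3),k.max(0).round(3))
q=P[185:190+60,100:180].reshape(-1,3); k=q[q[:,2]>.1]; print('box z pct',np.percentile(k[:,2],[5,50,95]),k.min(0))
s=load('side0'); P=cloud(s); q=P[280:400,90:310].reshape(-1,3); q=q[(q[:,2]>.05)]
print('side box',q.min(0),q.max(0))
# slot centre, side & top views, dark px
g=cv2.cvtColor(s['frame'],cv2.COLOR_RGB2GRAY)
def slot(s,b,z=.07,th=None):
    g=cv2.cvtColor(s['frame'],cv2.COLOR_RGB2GRAY)[b[2]:b[3],b[0]:b[1]]
    g4=cv2.resize(g,None,fx=4,fy=4,interpolation=cv2.INTER_CUBIC)
    t,m=cv2.threshold(g4,0,255,cv2.THRESH_BINARY_INV|cv2.THRESH_OTSU)
    n,l,stt,c=cv2.connectedComponentsWithStats(m); i=1+np.argmax(stt[1:,4])
    v,u=np.nonzero(l==i); u=(u+.5)/4-.5+b[0]; v=(v+.5)/4-.5+b[2]
    p=np.array([onz(s,a,c,z)[:2] for a,c in zip(u,v)],np.float32); r=cv2.minAreaRect(p)
    w,V=np.linalg.eigh(np.cov(p.T)); d=V[:,1]; print(t,len(p),'mean',p.mean(0),'rect',r,'axis',np.degrees(np.arctan2(d[1],d[0])))
slot(load('top0'),(198,219,204,226)); slot(s,(254,281,272,292))
```

```text
[[-0.001 -0.942  0.334]
 [-0.001  0.334  0.942]
 [-1.     0.    -0.001]]
0.03 658 [0.432 0.092 0.03 ] [0.724 0.383 0.06 ]
0.06 1335 [0.431 0.092 0.06 ] [0.724 0.368 0.1  ]
0.1 8552 [0.431 0.093 0.1  ] [0.724 0.342 0.14 ]
0.14 2916 [0.43  0.093 0.14 ] [0.723 0.322 0.145]
0.2 1052 [0.629 0.027 0.211] [0.685 0.107 0.275]
box z pct [0.12355867 0.13910238 0.14155148] [0.43029998 0.09276553 0.10007892]
side box [ 0.42798778 -0.01338127  0.05002839] [0.7224357  0.28680421 0.19577871]
125.0 922 mean [0.5072593  0.01458632] rect ((0.5033241510391235, 0.014210271649062634), (0.03916643559932709, 0.013034466654062271), 1.8496525287628174) axis -174.14714973062598
155.0 2101 mean [0.50108755 0.01032757] rect ((0.501222550868988, 0.010160030797123909), (0.03792496770620346, 0.01651620864868164), 10.22911548614502) axis -162.81064864062583
```

The slot and head both lie at about 17–18° yaw. The box top is at z 0.145 with its edge at y 0.093, which the gripper clears. I'll swing over the mould first so the wrist camera can look at the slot.

```bash
python3 -m jog '[[0.037,-0.0275,0.01,0,0,0.0544],[0.037,-0.0275,0.01,0,0,0.0544],[0.037,-0.0275,0.01,0,0,0.0544],[0.037,-0.0275,0.01,0,0,0.0544],[0.037,-0.0275,0.01,0,0,0.0544],[0.037,-0.0275,0.01,0,0,0.0544],[0.012,-0.05,0,0,0,0.0544],[0.012,-0.05,0,0,0,0.0544],[0.012,-0.05,0,0,0,0.0544],[0.012,-0.05,0,0,0,0.0544],[0.012,-0.05,0,0,0,0.0544],[0.012,-0.05,0,0,0,0.0544]]' -1
python3 -m jog '[[0,-0.045,0,0,0,0],[0,-0.045,0,0,0,0],[0,0,0,0,0,0],[0,0,0,0,0,0]]'
python3 - <<'E'
from h import *
s=snap('wrist','w1'); print(env.state()['tool_pos'],env.state()['joints'])
E
```

```text
t: 1.65
tool_pos: [0.4946, 0.0988, 0.2911]
ee_rot: [-1.437, 1.044, 1.437]
contact_force: [0.8, -1.1, -0.4]
opening: 0.0855
t: 2.15
tool_pos: [0.4943, 0.0108, 0.2911]
ee_rot: [-1.434, 1.045, 1.435]
contact_force: [-0.2, 0.2, 0.1]
opening: 0.0854
[0.49432783 0.01125272 0.29111971] [-1.17415800e-01  1.51882217e-01  1.64551069e+00  5.06234505e-04
  1.34463281e+00 -2.00064944e+00]
```

View pics/w1.png

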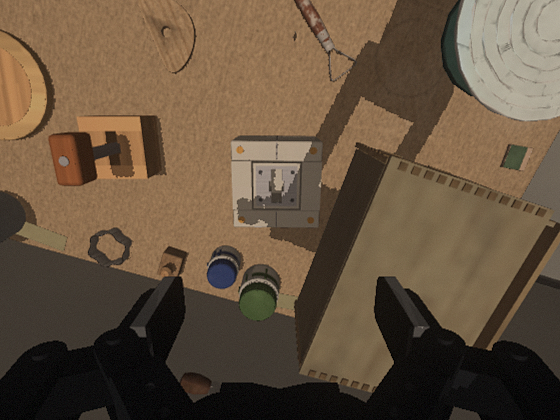

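The wrist view shows the mould at about (277,182), with its slot near (277,187) in part shadow. The puller in the stand is at the left. I'll measure the slot, plug and head from the depth and edges.

Run:
```python
from h import *
s=load('w1'); P=cloud(s); H=P[...,2]
def rect(name,box,zlo,zhi):
    m=np.zeros(H.shape,bool); u0,u1,v0,v1=box; m[v0:v1,u0:u1]=((H>zlo)&(H<zhi))[v0:v1,u0:u1]
    p=P[m]; r=cv2.minAreaRect(p[:,:2].astype(np.float32)); d=p[:,:2]-p[:,:2].mean(0); w,V=np.linalg.eigh(np.cov(d.T)); a=V[:,1]
    print(name,len(p),'mean',p.mean(0).round(4),'rect',np.round(r[0],4),np.round(r[1],4),round(r[2],2),'ax',np.degrees(np.arctan2(a[1],a[0])).round(1))
rect('mould',(225,330,130,232),.065,.076)
rect('slot',(255,300,163,212),-.05,.055)
rect('head',(40,100,125,195),.13,.16)
rect('stand',(75,165,110,190),.047,.058)
im=cv2.imread('pics/w1.png')
cv2.imwrite('pics/w1c.png',cv2.resize(im[125:240,220:335],None,fx=5,fy=5,interpolation=cv2.INTER_CUBIC))
z=H[160:215,252:305]; z=np.clip((z-.0)/.08,0,1)*255
cv2.imwrite('pics/w1d.png',cv2.resize(np.nan_to_num(z).astype(np.uint8),None,fx=8,fy=8,interpolation=cv2.INTER_NEAREST))
```

```text
mould 7053 mean [0.4975 0.0084 0.0693] rect [0.4997 0.0093] [0.0995 0.1003] 17.45 ax 120.9
slot 336 mean [0.5077 0.0124 0.0256] rect [0.5109 0.0182] [0.0504 0.0257] 50.8 ax -152.7
head 1667 mean [ 0.517  -0.177   0.1399] rect [ 0.5186 -0.1793] [0.0451 0.0251] 16.83 ax -161.7
stand 3022 mean [ 0.5146 -0.1745  0.0515] rect [ 0.5193 -0.1796] [0.07   0.0708] 17.87 ax -138.6
```

View pics/w1c.png

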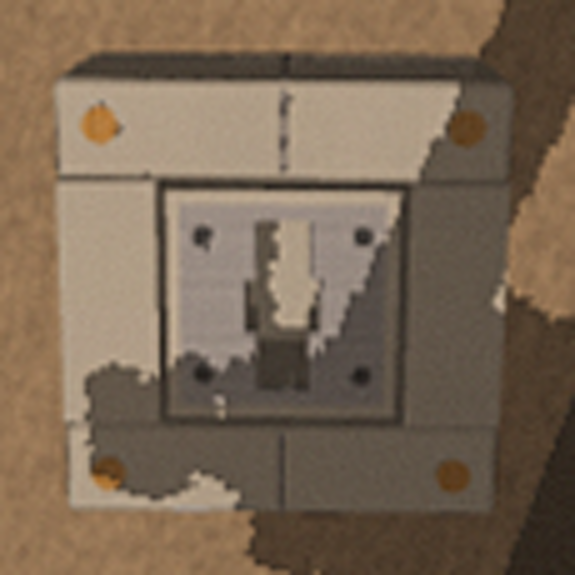

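View pics/w1d.png

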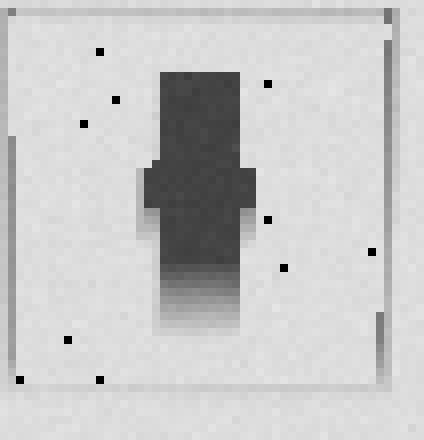

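```bash
cat >> h.py <<'E'
def slotfit(s,box,z,depth=.004,inv=False):
    P=cloud(s); H=P[...,2]; u0,u1,v0,v1=box
    m=np.zeros(H.shape,np.uint8); m[v0:v1,u0:u1]=(H<z-depth)[v0:v1,u0:u1]
    m=cv2.medianBlur(m,3)
    n,l,st,c=cv2.connectedComponentsWithStats(m); i=1+np.argmax(st[1:,4])
    v,u=np.nonzero(l==i); p=np.array([onz(s,a,b,z)[:2] for a,b in zip(u,v)],np.float32)
    r=cv2.minAreaRect(p); w,V=np.linalg.eigh(np.cov(p.T)); d=V[:,1]
    print(st[i],'mean',p.mean(0).round(4),'rect',np.round(r[0],4),np.round(r[1],4),round(r[2],2),'ax',np.degrees(np.arctan(d[1]/d[0])).round(2))
E
python3 - <<'E'
from h import *
slotfit(load('w1'),(258,299,163,208),.0695)
E
```

```text
[269 169  15  33 385] mean [0.5    0.0093] rect [0.4999 0.009 ] [0.0368 0.0158] 17.8 ax 16.38
```

```bash
python3 -m jog '[[0.0065,-0.048,0,0,0,0],[0.0065,-0.048,0,0,0,0],[0.0065,-0.048,0,0,0,0],[0.0065,-0.047,0,0,0,0],[0,0,-0.04,0,0,0],[0,0,-0.04,0,0,0],[0,0,0,0,0,0],[0,0,0,0,0,0]]'
python3 - <<'E'
from h import *
from scipy.spatial.transform import Rotation as R
s=snap('wrist','w2'); st=env.state(); print(st['tool_pos'],st['joints']); A=R.from_rotvec(st['ee_rot']).as_matrix(); print(A.round(4), np.degrees(np.arctan2(A[1,2],A[0,2])))
E
```

```text
t: 3.2
tool_pos: [0.5216, -0.18, 0.2125]
ee_rot: [-1.437, 1.044, 1.435]
contact_force: [0.8, -0.8, -0.1]
opening: 0.0853
[ 0.52197322 -0.18034684  0.2130257 ] [-4.57747860e-01  3.06825899e-01  1.63929325e+00 -1.46307775e-05
  1.19258621e+00 -2.34177483e+00]
[[ 0.0026 -0.9513 -0.3081]
 [-0.0013 -0.3081  0.9513]
 [-1.     -0.0021 -0.002 ]] 107.94698263351437
```

View pics/w2.png

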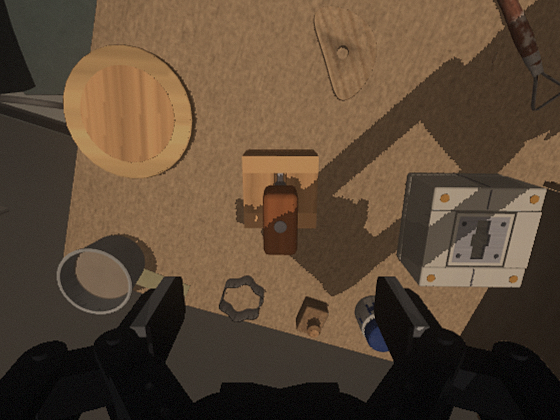

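The head is centred at (280,222), midway between the fingers and square to them. I'll measure it again.

Run:
```python
from h import *
s=load('w2'); P=cloud(s); H=P[...,2]
def rect(name,box,zlo,zhi):
    m=np.zeros(H.shape,bool); u0,u1,v0,v1=box; m[v0:v1,u0:u1]=((H>zlo)&(H<zhi))[v0:v1,u0:u1]
    p=P[m]; r=cv2.minAreaRect(p[:,:2].astype(np.float32)); print(name,len(p),np.median(p[:,2]).round(4),'rect',np.round(r[0],4),np.round(r[1],4),round(r[2],2))
rect('head',(250,310,175,262),.135,.15); rect('stand',(235,325,145,240),.048,.056); rect('mould',(400,560,160,295),.066,.074)
slotfit(s,(462,502,215,265),.07)
```

```text
head 2138 0.1412 rect [ 0.5191 -0.1801] [0.0455 0.0239] 18.96
stand 3788 0.0514 rect [ 0.5194 -0.1799] [0.0704 0.0702] 18.02
mould 10519 0.0692 rect [0.4994 0.0258] [0.1087 0.1335] 16.78
[471 220  18  38 457] mean [0.4994 0.0076] rect [0.4999 0.0077] [0.0372 0.0146] 15.85 ax 16.9
```

```bash
python3 -m jog '[[-0.001,0,-0.03,0,0,0],[0,0,-0.03,0,0,0],[0,0,-0.025,0,0,0],[0,0,-0.018,0,0,0],[0,0,0,0,0,0],[0,0,0,0,0,0]]'
python3 -m jog '[[0,0,0,0,0,0],[0,0,0,0,0,0],[0,0,0,0,0,0],[0,0,0,0,0,0],[0,0,0,0,0,0],[0,0,0,0,0,0],[0,0,0,0,0,0],[0,0,0,0,0,0]]' 1
```

```text
t: 4.0
tool_pos: [0.5209, -0.181, 0.1099]
ee_rot: [-1.438, 1.044, 1.433]
contact_force: [0.3, 0.5, -0.3]
opening: 0.0852
t: 5.0
tool_pos: [0.5197, -0.1806, 0.1086]
ee_rot: [-1.436, 1.045, 1.435]
contact_force: [-0.9, 0.6, 4.9]
opening: 0.0233
```

```bash
python3 -m jog '[[0,0,0.015,0,0,0],[0,0,0.02,0,0,0],[0,0,0.025,0,0,0],[0,0,0.025,0,0,0],[0,0,0.025,0,0,0],[0,0,0,0,0,0],[0,0,0,0,0,0]]'
python3 - <<'E'
from h import *
snap('wrist','w3');snap('side','s3');print(env.state()['tool_pos'])
E
```

```text
t: 5.88
tool_pos: [0.5189, -0.1803, 0.2176]
ee_rot: [-1.434, 1.045, 1.436]
contact_force: [-0.5, -0.1, -1.8]
opening: 0.0233
[ 0.51864542 -0.18009653  0.21699081]
```

View pics/w3.png

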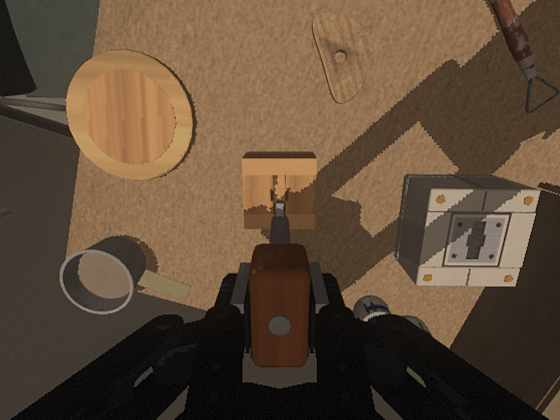

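View pics/s3.png

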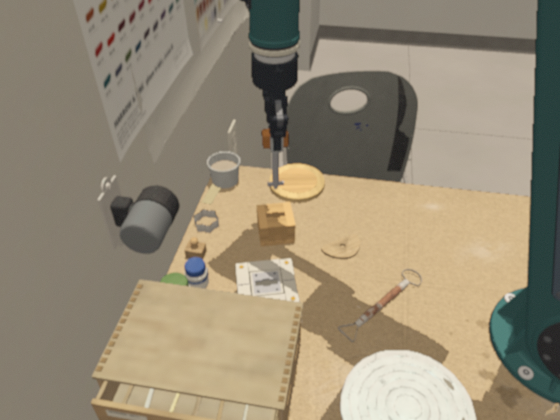

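The puller is out and in the grip. In the wrist view its nose shows at (280,205) and its head at (280,305).

```bash
python3 - <<'E'
from h import *
s=load('w3'); P=cloud(s); H=P[...,2]
m=np.zeros(H.shape,bool); m[280:380,240:320]=((H>.235)&(H<.27))[280:380,240:320]
m&=(s['frame'][...,0].astype(int)-s['frame'][...,2]>20)
p=P[m]; print(len(p),np.median(p[:,2])); r=cv2.minAreaRect(p[:,:2].astype(np.float32)); print(r)
# stem points
for lo,hi in [(.1,.125),(.125,.15),(.15,.175),(.175,.2)]:
    m=np.zeros(H.shape,bool); m[180:280,255:305]=((H>lo)&(H<hi))[180:280,255:305]; p=P[m]; print(lo,len(p),p.mean(0) if len(p) else '', p.min(0) if len(p) else '',p.max(0) if len(p) else '')
np.set_printoptions(linewidth=250)
print((H[196:246:3,264:298:2]*1000).astype(int))
slotfit(s,(458,498,215,265),.07)
E
python3 - <<'E'
import cv2
im=cv2.imread('pics/w3.png'); cv2.imwrite('pics/w3c.png',cv2.resize(im[160:260,220:340],None,fx=5,fy=5,interpolation=cv2.INTER_CUBIC))
E
```

```text
4672 0.2501967996328951
((0.5208616852760315, -0.1798923760652542), (0.04245744273066521, 0.024850768968462944), 17.94541358947754)
0.1 0   
0.125 283 [ 0.51119076 -0.1820127   0.13858891] [ 0.50299264 -0.18698339  0.1292386 ] [ 0.52053412 -0.17347805  0.14991853]
0.15 267 [ 0.51429568 -0.18112974  0.16325374] [ 0.51221488 -0.18600008  0.1500305 ] [ 0.52081111 -0.17352428  0.17498867]
0.175 96 [ 0.51380788 -0.18138837  0.17943952] [ 0.5123694  -0.18595759  0.17520077] [ 0.51859591 -0.17529671  0.18484714]
[[                  51                   51                   50                   51                   36                   12                   12                   11                   11                   12                   11
                    34                   50                   52                   52                   51                   50]
 [                  51                   52                   51                   52                   46                   10                   10                   11                   10                   11                
[... 5021 characters left out ...]
       182                  182                  180
                   180                  176                  169                    0                    0                    0]
 [                 226                  225                  225                  225                  225                  225                  225                  225                  224                  225                  225
                   226                  225                  226                  225                  226                  224]]
[467 221  17  37 439] mean [0.4995 0.0076] rect [0.5    0.0078] [0.0366 0.0147] 17.85 ax 17.08<stdin>:10: RuntimeWarning: invalid value encountered in cast
```

View pics/w3c.png

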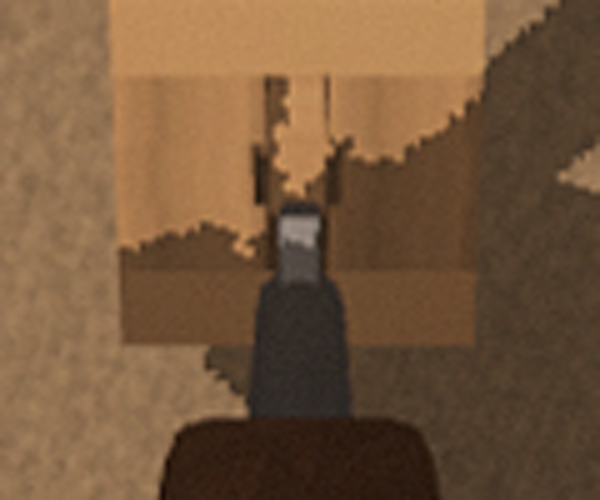

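```bash
python3 -m jog '[[-0.004,0.04,0,0,0,-0.01],[-0.004,0.04,0,0,0,0],[-0.004,0.04,0,0,0,0],[-0.004,0.04,0,0,0,0],[-0.003,0.0295,0,0,0,0],[0,0,-0.02,0,0,0],[0,0,-0.012,0,0,0],[0,0,0,0,0,0],[0,0,0,0,0,0]]'
python3 - <<'E'
from h import *
s=snap('wrist','w4');t=snap('side','s4');print(env.state()['tool_pos'])
cv2.imwrite('pics/w4c.png',cv2.resize(cv2.imread('pics/w4.png')[120:320,160:400],None,fx=3,fy=3,interpolation=cv2.INTER_CUBIC))
cv2.imwrite('pics/s4c.png',cv2.resize(cv2.imread('pics/s4.png')[190:330,200:340],None,fx=4,fy=4,interpolation=cv2.INTER_CUBIC))
E
```

```text
t: 7.1
tool_pos: [0.5008, 0.0085, 0.1863]
ee_rot: [-1.428, 1.051, 1.428]
contact_force: [0.1, 1.2, -1.5]
opening: 0.0229
[0.50107372 0.00852009 0.18674962]
```

View pics/w4c.png

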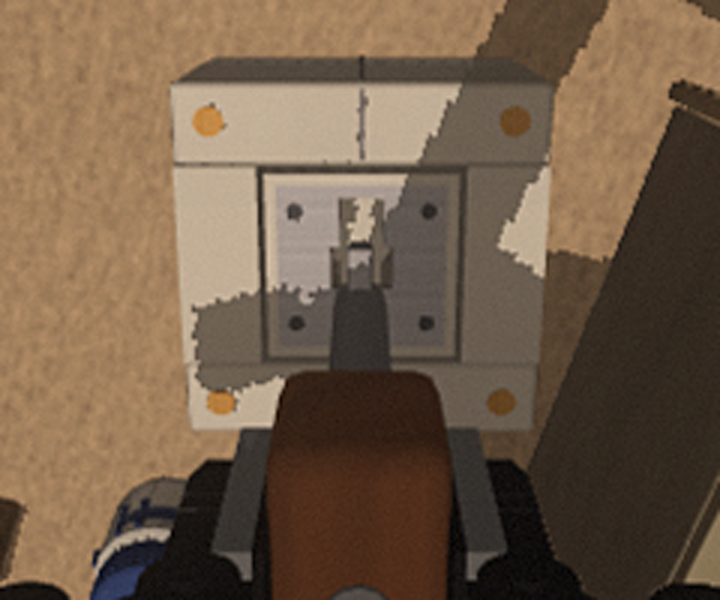

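View pics/s4c.png

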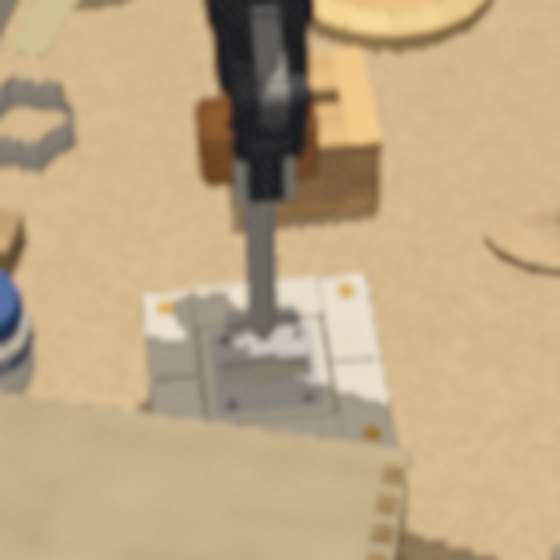

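Run:
```python
from h import *
s=load('w4'); P=cloud(s); H=P[...,2]
ax=np.array([np.cos(np.radians(17.4)),np.sin(np.radians(17.4))]); n=np.array([-ax[1],ax[0]])
m=np.zeros(H.shape,bool); m[190:255,260:305]=((H>.085)&(H<.20))[190:255,260:305]
p=P[m]; a=p[:,:2]@ax; b=p[:,:2]@n
L=p[:,2]<.108
print('lug z',np.percentile(p[L,2],[5,50,95]),'near end a',np.percentile(a[L],[1,3,6]),'b range',np.percentile(b[L],[2,98]),len(p[L]))
for z0 in (.115,.13,.14): 
    k=(p[:,2]>z0)&(p[:,2]<z0+.01); print(z0,'stem near a',np.percentile(a[k],3),'b',np.percentile(b[k],[2,98]))
# slot: near end row and side edges
m2=((H<.066)&(H>-.01)); 
v,u=np.nonzero(m2[183:225,262:300]); q=np.array([onz(s,i+262,j+183,.07)[:2] for i,j in zip(u,v)])
print('slot near end a',np.percentile(q@ax,[1,3]),'b',np.percentile(q@n,[1,99]))
print('w1 slot centre a,b',np.array([.4999,.0092])@ax,np.array([.4999,.0092])@n)
# mould top outline
m=np.zeros(H.shape,np.uint8); m[135:270,210:350]=((H>.064)&(H<.075))[135:270,210:350]
r=cv2.minAreaRect(P[m>0][:,:2].astype(np.float32)); print(r, np.array(r[0])@ax,np.array(r[0])@n)
print((H[180:215:2,272:290:2]*1000).round(0))
```

```text
lug z [0.09985209 0.10481026 0.10661012] near end a [0.4644759  0.46462363 0.46473022] b range [-0.14684667 -0.13576545] 189
0.115 stem near a 0.4741430109255147 b [-0.14694968 -0.13483596]
0.13 stem near a 0.47439304700376017 b [-0.14720734 -0.13518414]
0.14 stem near a 0.4742406999689687 b [-0.14641752 -0.1355371 ]
slot near end a [0.46125509 0.46127102] b [-0.14844221 -0.13264192]
w1 slot centre a,b 0.47977591551404286 -0.140711481026468
((0.49969521164894104, 0.009266555309295654), (0.09941639751195908, 0.10036714375019073), 16.97246551513672) 0.47960040096307266 -0.14058673119551568
[[ 69.  69.  69.  70.  69.  70.  70.  69.  70.]
 [ 69.  70.  69.  69.  69.  70.  69.  70.  70.]
 [ 71.  69.  70.  70.  69.  70.  69.  70.  70.]
 [ 70.  22.  22.  22.  20.  22.  22.  21.  69.]
 [ 71.  21.  20.  21.  21.  22.  22.  22.  69.]
 [ 70.  22.  20.  22.  20.  21.  22.  22.  69.]
 [ 68.  20.  21.  22.  22.  20.  20.  21.  69.]
 [ 70.  21.  21.  22.  21.  22.  21.  22.  70.]
 [ 69.  21.  21.  20.  21.  21.  21.  21.  69.]
 [ 69.  22.  22.  22.  23.  21.  22.  21.  69.]
 [ 70.  21.  22.  98. 100. 100.  21.  21.  69.]
 [ 21.  21. 102. 103. 104. 104.  22.  21.  20.]
 [ 21.  21. 104. 106. 104.  nan 104.  21.  20.]
 [ 22.  21. 105. 105. 104. 105. 105.  22.  24.]
 [ 48.  22. 104. 106. 105. 104. 105.  22.  48.]
 [ 55.  21. 106. 105. 104. 105. 104.  22.  55.]
 [ 60.  22. 105. 105. 104. 105. 104.  22.  60.]
 [ 66.  22. 105. 106. 106. 105. 103.  23.  66.]]
```

Within 1 mm the puller axis lines up with the slot centre, and the rod is vertical. Next I insert it.

```bash
python3 -m jog '[[0,0,-0.01,0,0,0],[0,0,-0.012,0,0,0],[0,0,-0.012,0,0,0],[0,0,-0.012,0,0,0],[0,0,-0.008,0,0,0],[0,0,0,0,0,0]]'
```

```text
t: 7.95
tool_pos: [0.4999, 0.009, 0.1314]
ee_rot: [-1.427, 1.052, 1.43]
contact_force: [0.3, -0.1, -1.7]
opening: 0.0235
```

```bash
python3 -m jog '[[0,0,-0.006,0,0,0],[0,0,-0.005,0,0,0],[0,0,0,0,0,0],[0,0,0,0,0,0]]'; python3 -m jog '[[0,0,-0.001,0,0,0],[0,0,-0.001,0,0,0],[0,0,0,0,0,0]]'
```

```text
t: 8.45
tool_pos: [0.5006, 0.009, 0.1214]
ee_rot: [-1.428, 1.051, 1.428]
contact_force: [1.3, -0.3, -1.8]
opening: 0.0234
t: 8.82
tool_pos: [0.5005, 0.009, 0.1192]
ee_rot: [-1.428, 1.051, 1.428]
contact_force: [-0.1, -0.1, -1.4]
opening: 0.0233
```

```bash
python3 -m jog '[[0,0,-0.001,0,0,0],[0,0,0,0,0,0],[0,0,0,0,0,0]]'; python3 -m jog '[[0,0,-0.001,0,0,0],[0,0,0,0,0,0],[0,0,0,0,0,0]]'
```

```text
t: 9.2
tool_pos: [0.5007, 0.009, 0.1186]
ee_rot: [-1.429, 1.051, 1.428]
contact_force: [0.1, 0.3, 3.8]
opening: 0.0234
t: 9.57
tool_pos: [0.501, 0.009, 0.1184]
ee_rot: [-1.429, 1.05, 1.427]
contact_force: [-3.1, -0.1, 13.5]
opening: 0.0236
```

```bash
python3 -m jog '[[0,0,0.001,0,0,0],[0,0,0,0,0,0],[0,0,0,0,0,0],[0,0,0,0,0,0],[0,0,0,0,0,0],[0,0,0,0,0,0]]' -1; python3 -m jog '[[0,0,0.03,0,0,0],[0,0,0.03,0,0,0],[0,0,0.03,0,0,0],[0,0,0,0,0,0],[0,0,0,0,0,0]]'
python3 - <<'E'
from h import *
s=snap('wrist','w5');t=snap('side','s5');print(env.state()['tool_pos'])
P=cloud(s); H=P[...,2]
m=np.zeros(H.shape,bool); m[100:330,200:360]=((H>.14)&(H<.165))[100:330,200:360]
m&=(s['frame'][...,0].astype(int)-s['frame'][...,2]>20)
p=P[m]; print(len(p),np.median(p[:,2]),cv2.minAreaRect(p[:,:2].astype(np.float32)))
E
```

```text
t: 10.32
tool_pos: [0.5005, 0.009, 0.1182]
ee_rot: [-1.428, 1.051, 1.428]
contact_force: [0.9, 0.1, 0.4]
opening: 0.0855
t: 10.95
tool_pos: [0.5, 0.009, 0.2077]
ee_rot: [-1.428, 1.051, 1.429]
contact_force: [0.2, 0.4, -0.4]
opening: 0.0852
[0.49957452 0.00904701 0.20711232]
2420 0.14970546440312055 ((0.48562607169151306, 0.0061076609417796135), (0.04604059457778931, 0.023957377299666405), 15.188976287841797)
```

View pics/w5.png

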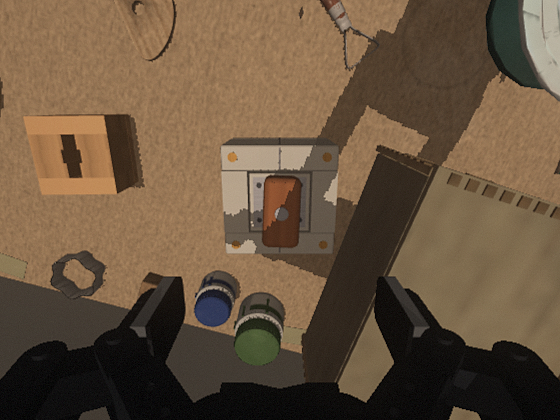

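The puller stands in the slot but leans about 6° along it, towards the robot. In the wrist view its head is at (282,212). A quarter-turn grasp, closing along the slot axis, would bring it upright. First I'll check how close the wrist-mounted camera would come to the heat gun.

Run:
```python
from h import *
for f in ('top0','side0','s5'):
    P=cloud(load(f)).reshape(-1,3); k=P[(P[:,2]>.16)&(P[:,0]>.56)&(P[:,0]<.72)&(P[:,1]>-.15)&(P[:,1]<.2)&(P[:,2]<.45)]
    for y in np.arange(-.14,.16,.03):
        q=k[(k[:,1]>=y)&(k[:,1]<y+.03)]
        if len(q)>3: print(f,y.round(2),len(q),'xmin',np.percentile(q[:,0],1).round(3),'z',q[:,2].min().round(3),q[:,2].max().round(3))
```

```text
top0 -0.14 1360 xmin 0.713 z 0.223 0.45
top0 -0.11 1359 xmin 0.711 z 0.224 0.45
top0 -0.08 1012 xmin 0.714 z 0.26 0.45
top0 -0.05 1056 xmin 0.667 z 0.197 0.45
top0 -0.02 1167 xmin 0.659 z 0.191 0.45
top0 0.01 1058 xmin 0.63 z 0.187 0.45
top0 0.04 1006 xmin 0.63 z 0.193 0.436
top0 0.07 636 xmin 0.63 z 0.211 0.288
top0 0.1 83 xmin 0.631 z 0.24 0.393
side0 -0.14 1155 xmin 0.71 z 0.16 0.45
side0 -0.11 1331 xmin 0.709 z 0.162 0.45
side0 -0.08 1132 xmin 0.712 z 0.181 0.45
side0 -0.05 1216 xmin 0.712 z 0.2 0.45
side0 -0.02 1307 xmin 0.711 z 0.202 0.45
side0 0.01 1486 xmin 0.628 z 0.23 0.45
side0 0.04 2228 xmin 0.628 z 0.161 0.449
side0 0.07 2167 xmin 0.628 z 0.16 0.449
side0 0.1 2315 xmin 0.629 z 0.161 0.45
side0 0.13 1422 xmin 0.719 z 0.161 0.45
side0 0.16 1572 xmin 0.718 z 0.161 0.45
s5 -0.14 1162 xmin 0.71 z 0.162 0.45
s5 -0.11 1319 xmin 0.709 z 0.163 0.45
s5 -0.08 1124 xmin 0.712 z 0.185 0.45
s5 -0.05 1200 xmin 0.712 z 0.202 0.45
s5 -0.02 1299 xmin 0.711 z 0.2 0.45
s5 0.01 1496 xmin 0.628 z 0.232 0.45
s5 0.04 2261 xmin 0.628 z 0.161 0.45
s5 0.07 2144 xmin 0.628 z 0.16 0.45
s5 0.1 2283 xmin 0.63 z 0.161 0.45
s5 0.13 1402 xmin 0.718 z 0.161 0.45
s5 0.16 1570 xmin 0.719 z 0.16 0.45
```

View pics/s5.png

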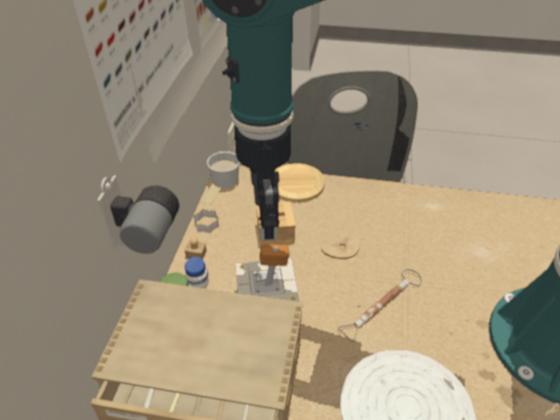

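```bash
python3 -m jog '[[-0.006,-0.002,0,0,0,-0.1745],[0,0,0,0,0,-0.1745],[0,0,0,0,0,-0.1745],[0,0,0,0,0,-0.1745],[0,0,0,0,0,-0.1745],[0,0,0,0,0,-0.1745],[0,0,0,0,0,-0.1745],[0,0,0,0,0,-0.1745],[0,0,0,0,0,-0.1745],[0,0,0,0,0,0],[0,0,0,0,0,0]]'
python3 - <<'E'
from h import *
from scipy.spatial.transform import Rotation as R
s=snap('wrist','w6');st=env.state(); print(st['tool_pos'],st['joints']); A=R.from_rotvec(st['ee_rot']).as_matrix(); print(np.degrees(np.arctan2(A[1,2],A[0,2])))
P=cloud(s); H=P[...,2]
m=(H>.14)&(H<.165)&(s['frame'][...,0].astype(int)-s['frame'][...,2]>40); m[:100]=0;m[330:]=0;m[:,:200]=0;m[:,360:]=0
p=P[m]; print(len(p),np.median(p[:,2]),cv2.minAreaRect(p[:,:2].astype(np.float32)))
E
```

```text
t: 12.42
tool_pos: [0.4941, 0.007, 0.2076]
ee_rot: [-0.24, 1.559, 0.24]
contact_force: [-1.0, 0.1, -1.6]
opening: 0.0855
[0.49428254 0.00697756 0.20783307] [-1.25679556e-01  2.32490888e-01  1.76223048e+00 -5.78746306e-05
  1.14782443e+00 -4.30681190e-01]
17.47667781310001
1759 0.1504002972019333 ((0.48543697595596313, 0.0063296034932136536), (0.043612029403448105, 0.021980371326208115), 14.764817237854004)
```

View pics/w6.png

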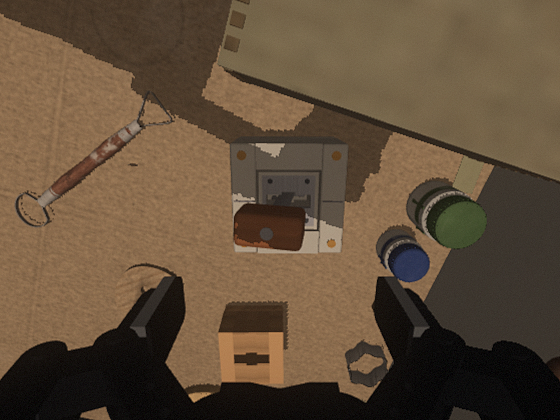

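```bash
python3 -m jog '[[0,0,-0.03,0,0,0],[0,0,-0.03,0,0,0],[0,0,-0.021,0,0,0],[0,0,-0.01,0,0,0],[0.003,0.001,0,0,0,0],[0.003,0.001,0,0,0,0],[0,0,0,0,0,0],[0,0,0,0,0,0]]'; python3 -m jog '[[0,0,0,0,0,0],[0,0,0,0,0,0],[0,0,0,0,0,0],[0,0,0,0,0,0],[0,0,0,0,0,0],[0,0,0,0,0,0],[0,0,0,0,0,0],[0,0,0,0,0,0]]' 1
python3 - <<'E'
from h import *
s=snap('wrist','w7'); s=snap('side','s7')
E
```

```text
t: 13.48
tool_pos: [0.5009, 0.009, 0.1178]
ee_rot: [-0.238, 1.557, 0.237]
contact_force: [-0.5, -0.0, 0.2]
opening: 0.0849
t: 14.48
tool_pos: [0.5011, 0.0089, 0.1175]
ee_rot: [-0.237, 1.557, 0.237]
contact_force: [0.8, 0.7, 4.1]
opening: 0.0452
```

View pics/w7.png

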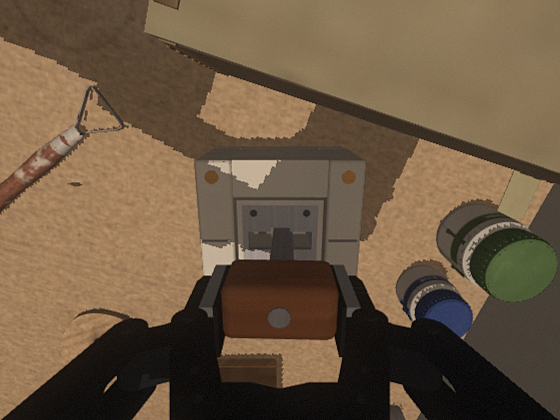

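Gripped upright across the 46 mm sides, with an opening of 45 mm. Next I turn it clockwise.

```bash
python3 -m jog '[[0,0,0,0,0,-0.1],[0,0,0,0,0,-0.15],[0,0,0,0,0,-0.15],[0,0,0,0,0,-0.15],[0,0,0,0,0,0]]'; python3 -c "
from h import *; print(env.state()['ft_torque'])"; python3 -m jog '[[0,0,0,0,0,-0.15],[0,0,0,0,0,-0.15],[0,0,0,0,0,-0.15],[0,0,0,0,0,-0.15],[0,0,0,0,0,-0.15],[0,0,0,0,0,-0.15],[0,0,0,0,0,-0.15],[0,0,0,0,0,0]]'; python3 -c "
from h import *; print(env.state()['ft_torque'])"
```

```text
t: 15.2
tool_pos: [0.5007, 0.0091, 0.1175]
ee_rot: [0.196, 1.562, -0.196]
contact_force: [0.5, 1.5, 6.2]
opening: 0.0451
[ 0.24729956 -0.13046672 -0.04296862]
t: 16.2
tool_pos: [0.5009, 0.0094, 0.1175]
ee_rot: [1.008, 1.325, -1.006]
contact_force: [1.0, 2.3, 5.7]
opening: 0.045
[ 0.44356389 -0.25649893  0.01111764]
```

```bash
python3 -m jog '[[0,0,0,0,0,-0.12],[0,0,0,0,0,-0.12],[0,0,0,0,0,-0.12],[0,0,0,0,0,-0.05],[0,0,0,0,0,0]]'; python3 -c "
from h import *; print(env.state()['ft_torque'])"; python3 -m jog '[[0,0,0,0,0,-0.04],[0,0,0,0,0,-0.04],[0,0,0,0,0,0]]'; python3 -c "
from h import *; print(env.state()['ft_torque'])"
```

```text
t: 16.82
tool_pos: [0.5011, 0.0094, 0.1176]
ee_rot: [1.311, 1.141, -1.309]
contact_force: [1.7, 2.0, 5.2]
opening: 0.0454
[ 0.48760256 -0.36603121 -0.00609852]
t: 17.2
tool_pos: [0.5011, 0.0093, 0.1176]
ee_rot: [1.369, 1.098, -1.366]
contact_force: [0.8, 2.8, 5.5]
opening: 0.0451
[ 0.43982133 -0.34147814  0.00141639]
```

```bash
for i in 1 ; do python3 -m jog '[[0,0,0,0,0,-0.04],[0,0,0,0,0,0],[0,0,0,0,0,0]]'; done; python3 -c "
from h import *; print(env.state()['ft_torque'])"; python3 -m jog '[[0,0,0,0,0,-0.04],[0,0,0,0,0,0],[0,0,0,0,0,0]]'; python3 -c "
from h import *; s=env.state();print(s['ft_torque'],s['joints']);snap('wrist','w8')"
```

```text
t: 17.58
tool_pos: [0.5012, 0.0093, 0.1176]
ee_rot: [1.397, 1.076, -1.394]
contact_force: [2.3, 2.1, 5.1]
opening: 0.0455
[ 0.47165348 -0.41659763  0.02893936]
t: 17.95
tool_pos: [0.5011, 0.009, 0.1176]
ee_rot: [1.425, 1.054, -1.423]
contact_force: [1.7, 0.3, 5.3]
opening: 0.0452
[ 0.28881375 -0.35281314  0.15103735] [-1.20143816e-01  3.58754156e-01  1.85025077e+00  3.65699383e-04
  9.31474396e-01  1.74679740e+00]
```

View pics/w8.png

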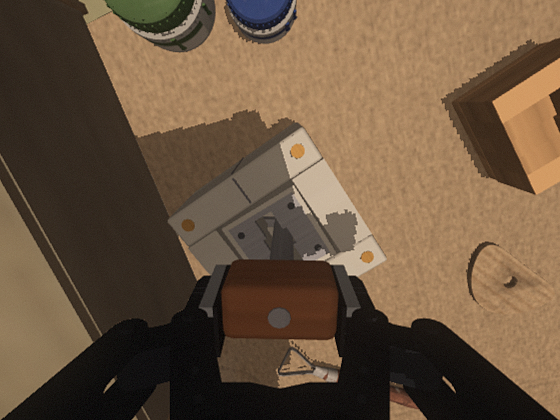

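```bash
python3 -m jog '[[0,0,0,0,0,-0.03],[0,0,0,0,0,0],[0,0,0,0,0,0]]'; python3 -c "
from h import *; print(env.state()['ft_torque'])"; python3 -m jog '[[0,0,0,0,0,-0.03],[0,0,0,0,0,0],[0,0,0,0,0,0]]'; python3 -c "
from h import *; s=env.state();print(s['ft_torque']);snap('wrist','w9')
cv2.imwrite('pics/w9c.png',cv2.resize(cv2.imread('pics/w9.png')[110:290,160:400],None,fx=3,fy=3,interpolation=cv2.INTER_CUBIC))"
```

```text
t: 18.38
tool_pos: [0.501, 0.0089, 0.1176]
ee_rot: [1.446, 1.036, -1.444]
contact_force: [1.2, 1.2, 6.6]
opening: 0.0454
[ 0.09838811 -0.33937032  0.08264026]
t: 18.75
tool_pos: [0.5012, 0.0089, 0.1176]
ee_rot: [1.467, 1.018, -1.465]
contact_force: [1.8, 0.9, 5.2]
opening: 0.0448
[ 0.1042172  -0.4763706   0.13957199]
```

View pics/w9c.png

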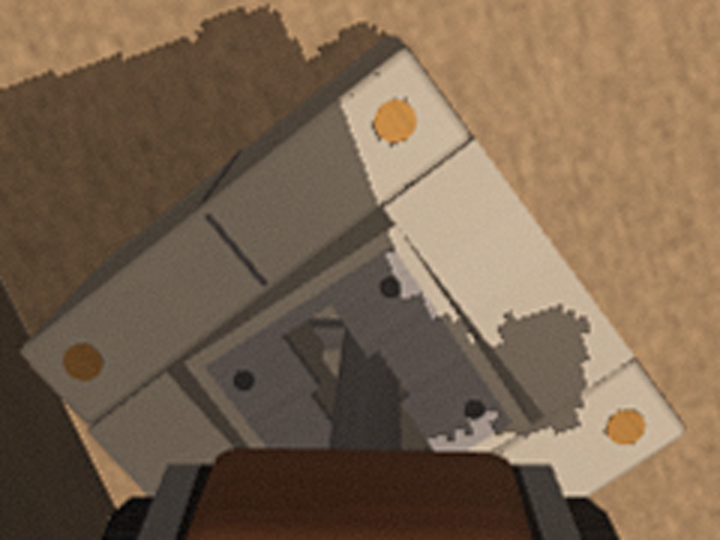

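The plug itself has now begun to turn with the puller, because the gap to the mould has become wedge-shaped. The stop is reached, after a total turn of about 128° including the plug's play. I'll ease off slightly and lift slowly.

```bash
python3 -m jog '[[0,0,0,0,0,0.02],[0,0,0.002,0,0,0],[0,0,0.002,0,0,0],[0,0,0.001,0,0,0],[0,0,0,0,0,0]]';python3 -m jog '[[0,0,0.002,0,0,0],[0,0,0.002,0,0,0],[0,0,0.002,0,0,0],[0,0,0,0,0,0]]'; python3 -c "
from h import *; s=env.state();print(s['ft_torque'])"
```

```text
t: 19.42
tool_pos: [0.5004, 0.0091, 0.1221]
ee_rot: [1.453, 1.031, -1.453]
contact_force: [3.7, 1.0, -4.6]
opening: 0.0452
t: 19.92
tool_pos: [0.5004, 0.0089, 0.1285]
ee_rot: [1.453, 1.031, -1.453]
contact_force: [2.4, 0.8, -5.0]
opening: 0.0455
[ 0.21580471 -0.71961578  0.04528406]
```

```bash
python3 -m jog '[[0,0,0.003,0,0,0],[0,0,0.004,0,0,0],[0,0,0.005,0,0,0],[0,0,0.006,0,0,0],[0,0,0.006,0,0,0],[0,0,0.006,0,0,0],[0,0,0,0,0,0]]';python3 -m jog '[[0,0,0.006,0,0,0],[0,0,0.006,0,0,0],[0,0,0.006,0,0,0],[0,0,0.006,0,0,0],[0,0,0.006,0,0,0],[0,0,0.008,0,0,0],[0,0,0.01,0,0,0],[0,0,0,0,0,0],[0,0,0,0,0,0]]'; python3 -c "
from h import *; s=env.state();print(s['ft_torque']);snap('wrist','w10');snap('side','s10')"
```

```text
t: 20.8
tool_pos: [0.5007, 0.009, 0.1589]
ee_rot: [1.453, 1.03, -1.452]
contact_force: [2.0, 0.7, -4.3]
opening: 0.0452
t: 21.92
tool_pos: [0.5004, 0.009, 0.2062]
ee_rot: [1.453, 1.031, -1.453]
contact_force: [0.2, 0.2, -5.1]
opening: 0.0451
[ 0.03383069 -0.02295424 -0.01348091]
```

View pics/w10.png

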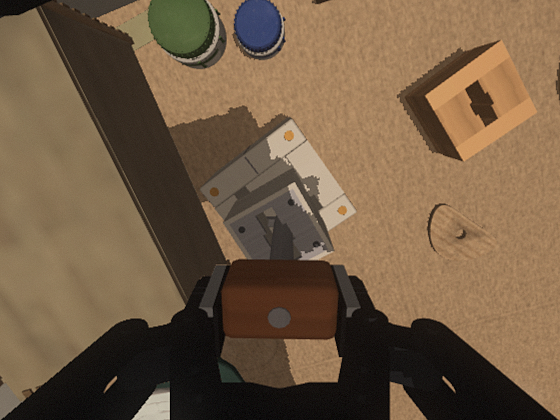

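View pics/s10.png

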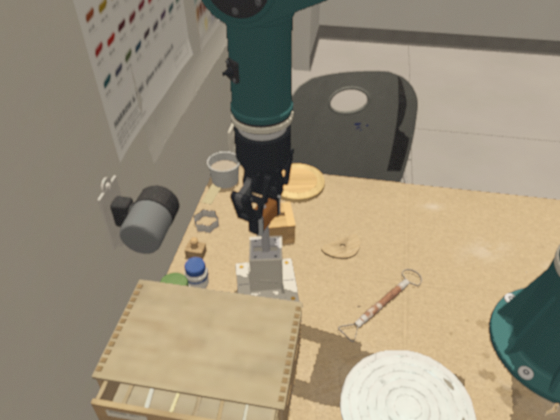

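The plug is drawn clear and hangs from the puller. I'll carry it to the bat.

```bash
python3 -m jog '[[0,0,0.01,0,0,0],[0,-0.008,0.01,0,0,0],[0,-0.02,0,0,0,0],[0,-0.035,0,0,0,0],[0,-0.045,0,0,0,0],[0,-0.045,0,0,0,0],[0,-0.045,0,0,0,0],[0,-0.045,0,0,0,0],[0,-0.045,0,0,0,0],[0,-0.035,0,0,0,0],[0,-0.02,0,0,0,0],[0,-0.0095,0,0,0,0]]'; python3 -m jog '[[0,0,0,0,0,0],[0,0,0,0,0,0],[0,0,-0.02,0,0,0],[0,0,-0.02,0,0,0],[0,0,-0.01,0,0,0],[0,0,0,0,0,0],[0,0,0,0,0,0]]'; python3 -c "
from h import *; s=env.state();print(s['ft_torque'],s['tool_pos']);snap('wrist','w11');snap('side','s11');snap('top','t11')"
```

```text
t: 23.52
tool_pos: [0.5004, -0.3444, 0.2265]
ee_rot: [1.454, 1.03, -1.453]
contact_force: [0.6, 0.5, -5.1]
opening: 0.045
t: 24.4
tool_pos: [0.5011, -0.3437, 0.1771]
ee_rot: [1.453, 1.029, -1.452]
contact_force: [0.4, -0.4, -4.9]
opening: 0.0452
[-0.03902481 -0.01220895 -0.04924847] [ 0.50111256 -0.3436941   0.17708109]
```

View pics/w11.png

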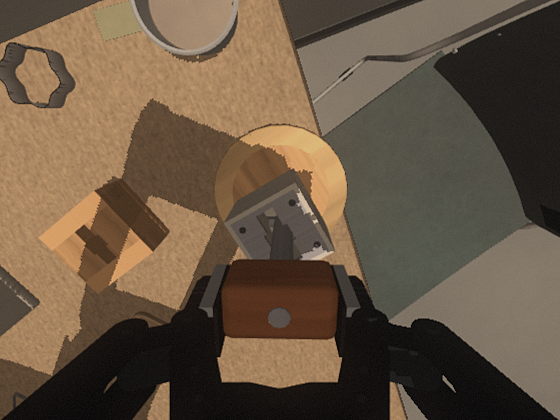

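View pics/s11.png

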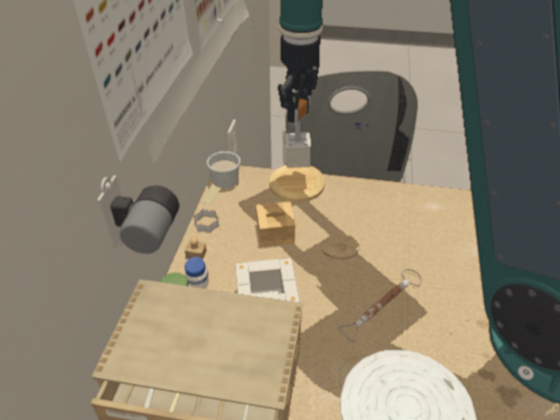

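Run:
```python
from h import *
s=load('w11'); P=cloud(s); H=P[...,2]
m=np.zeros(H.shape,np.uint8); m[115:270,205:355]=((H>.008)&(H<.02))[115:270,205:355]
c,_=cv2.findContours(cv2.morphologyEx(m,cv2.MORPH_OPEN,np.ones((3,3))),cv2.RETR_EXTERNAL,cv2.CHAIN_APPROX_NONE)
c=max(c,key=cv2.contourArea)[:,0]; q=np.array([P[v,u] for u,v in c]); q=q[~np.isnan(q[:,0])]
print(cv2.minEnclosingCircle(q[:,:2].astype(np.float32)))
m=np.zeros(H.shape,bool); m[160:265,215:345]=((H>.10)&(H<.135))[160:265,215:345]
print(np.percentile(P[m][:,2],[5,50,95]),P[m].mean(0),cv2.minAreaRect(P[m][:,:2].astype(np.float32)))
```

```text
((0.5012985467910767, -0.3450120985507965), 0.06395957618951797)
[0.10690357 0.12350168 0.12518618] [ 0.50870178 -0.34698076  0.12158083] ((0.5012403726577759, -0.3443177342414856), (0.05260716751217842, 0.05247405171394348), 11.197457313537598)
```

The plug is centred over the bat to within 1 mm, about 54 mm above it. I'll lower it gently.

```bash
python3 -m jog '[[0,0,-0.01,0,0,0],[0,0,-0.014,0,0,0],[0,0,-0.012,0,0,0],[0,0,-0.008,0,0,0],[0,0,-0.004,0,0,0],[0,0,-0.002,0,0,0],[0,0,0,0,0,0]]'; python3 -m jog '[[0,0,-0.001,0,0,0],[0,0,-0.001,0,0,0],[0,0,-0.001,0,0,0],[0,0,-0.001,0,0,0],[0,0,-0.001,0,0,0],[0,0,-0.001,0,0,0],[0,0,0,0,0,0],[0,0,0,0,0,0]]'
```

```text
t: 25.42
tool_pos: [0.5007, -0.3436, 0.1264]
ee_rot: [1.453, 1.03, -1.453]
contact_force: [0.2, 1.3, -4.6]
opening: 0.0451
t: 26.42
tool_pos: [0.5006, -0.3436, 0.1203]
ee_rot: [1.453, 1.03, -1.453]
contact_force: [-0.6, -0.5, -1.2]
opening: 0.0456
```

Force dropped to the puller's own weight, so the plug is on the bat. I'll lower the nose to the chamber floor and release.

```bash
python3 -m jog '[[0,0,-0.001,0,0,0],[0,0,-0.001,0,0,0],[0,0,0,0,0,0],[0,0,0,0,0,0]]'; python3 -m jog '[[0,0,-0.0005,0,0,0],[0,0,0,0,0,0],[0,0,0,0,0,0]]'
```

```text
t: 26.92
tool_pos: [0.5006, -0.3435, 0.1182]
ee_rot: [1.453, 1.031, -1.453]
contact_force: [0.0, 0.1, -0.9]
opening: 0.0454
t: 27.3
tool_pos: [0.5006, -0.3435, 0.1178]
ee_rot: [1.453, 1.031, -1.453]
contact_force: [-1.0, 0.2, 0.2]
opening: 0.0451
```

```bash
python3 -m jog '[[0,0,0,0,0,0],[0,0,0,0,0,0],[0,0,0,0,0,0],[0,0,0,0,0,0],[0,0,0,0,0,0],[0,0,0,0,0,0]]' -1;  python3 -m jog '[[0,0,0.02,0,0,0],[0,0,0.03,0,0,0],[0,0,0.04,0,0,0],[0,0,0.04,0,0,0],[0,0,0,0,0,0],[0,0,0,0,0,0]]'; python3 -c "
from h import *; snap('wrist','w12');snap('side','s12');snap('top','t12')
cv2.imwrite('pics/s12c.png',cv2.resize(cv2.imread('pics/s12.png')[60:300,180:380],None,fx=2.5,fy=2.5))"
```

```text
t: 28.05
tool_pos: [0.5005, -0.3435, 0.1178]
ee_rot: [1.453, 1.031, -1.453]
contact_force: [1.3, 0.2, 0.3]
opening: 0.0852
t: 28.8
tool_pos: [0.5002, -0.3432, 0.2474]
ee_rot: [1.453, 1.031, -1.453]
contact_force: [-0.1, -0.6, 0.5]
opening: 0.0855
```

View pics/w12.png

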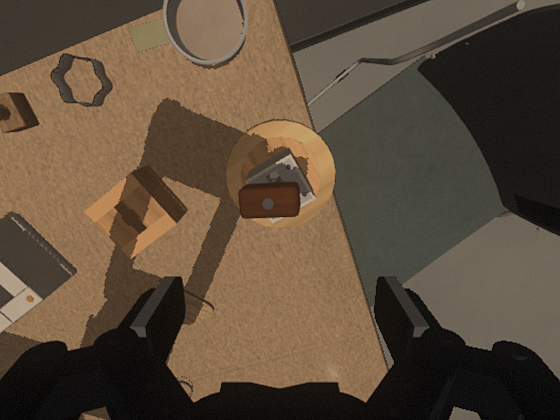

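View pics/s12c.png

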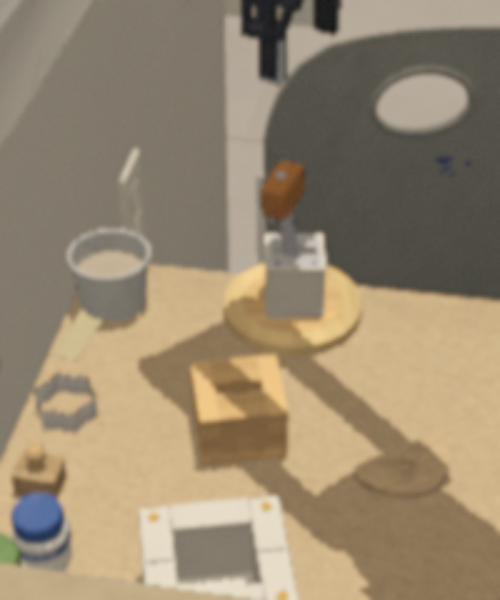

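Run:
```python
from h import *
s=load('w12'); P=cloud(s); H=P[...,2]
for n,lo,hi in (('plug',.062,.076),('head',.13,.16)):
    m=np.zeros(H.shape,bool); m[100:330,180:380]=((H>lo)&(H<hi))[100:330,180:380]
    print(n,m.sum(),np.median(P[m][:,2]),cv2.minAreaRect(P[m][:,:2].astype(np.float32)))
```

```text
plug 1211 0.0696249688658015 ((0.49984192848205566, -0.34509915113449097), (0.0523146353662014, 0.05180198699235916), 11.376877784729004)
head 2009 0.15032828520854502 ((0.5117238163948059, -0.33968430757522583), (0.047424860298633575, 0.024088304489850998), 74.78582000732422)
```

The plug stands flat on the bat, with its top at z 0.0696 and its centre about 1.5 mm from the bat's. The puller is still in it, leaning about 6° in its play, and the gripper is clear.

```bash
python3 -c "
from h import *; print(ticket.finish_job(), env.state()['t'])"
```

```text
the job is handed in; nothing more can be done
the job is handed in; nothing more can be done
```

The plug is on the bat with the puller still in it, and I handed the job in at about 29 s of the 72 s allowed.

**What I did:**
- I lifted the puller out of its stand, put it in the plug's slot until the nose was on the chamber floor, and let go.
- I took the head again a quarter turn round and screwed it clockwise about 128°. It stopped when the plug itself began to turn in its play. I then eased it back 1° and drew the plug straight up.
- I lowered it onto the bat in millimetre steps until the force fell to the puller's own weight. Then I let the nose down to the chamber floor, released it and backed off 13 cm straight up.

**Last checks:**
- **Plug:** it is upright, with its top at z 0.0696 m against 0.070 expected, and about 1.5 mm from the bat's centre.
- **Forces:** the wrist forces I read stayed under 15 N.
- **Other things:** I saw none of them moved in the last pictures, but I didn't measure them again.

**What disagreed:**
- **Puller lean:** it leans about 6° in its play inside the plug now that it is free, as it also did after the first release.
- **Cameras:** the top and wrist cameras differed by about 4 mm in x, so I worked from offsets measured within one camera's view.
- **Stop torque:** it was small (about 0.15 N m), because the loose plug turned once the lugs met the stop.

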